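# Flip the rinsed mixing palette over the drainer's edge to drain

## Robot

A 6-joint arm with a two-finger parallel gripper is mounted at the origin on the work surface. World frame = base frame: x ahead of the robot, y to its left, z up, the work surface at z = 0. Lengths are in m, angles in rad, forces in N, time in s.
With the tool pointing down it reaches from about 0.3 to 0.85 m from the base axis. Payload 4.2 kg.
Tool frame: the origin (TCP) lies on the centre line of the jaws, within the pads' length; the fingertips stand 14 mm ahead of it and the grasp point (between the pads) lies 5 mm behind it; z points along the fingers, y is the direction in which the jaws open and shut (so a half turn about z gives the same grasp; the last joint's range is limited). The gripper opens to 91 mm and grips with 3 to 60 N. Pads are 32 mm wide; open, the fingers measure 118 mm over their backs; the gripper's body (76 mm by 178 mm) begins 60 mm behind the grasp point.
Start: joints at [1.113, 0.32, 1.565, -0, 1.257, -0.02], TCP at [0.244, 0.521, 0.228] pointing down, gripper open.
Joint ranges: [-3.11, 3.11], [-0.84, 2.01], [0.21, 2.61], [-1.34, 4.49], [0.05, 2.63], [-2.56, 2.56]. Speed limits (rad/s): [2.57, 2.57, 3.14, 3.14, 3.14, 3.14].

## Interface

Orientations are given as a unit quaternion [x, y, z, w].
In Python, from workcell import telemetry, imaging, job gives the robot as it stands. The module is installed in compiled form; this text tells all that it offers.
- The arm moves only by the tool apply_moves, never from a script. Its argument "increments" is a list of rows, each a list of 6 numbers: the shift along the tool's x, y, z in units of 50 mm (1.0 is 50 mm), then the turn, a rotation vector about the tool's x, y, z in units of 6 degrees (1.0 is 6 degrees). A call has 1 to 5 rows; each row is the pose to reach, as a shift and turn from the pose commanded when the call began, along the tool's axes at that moment; what a row does not reach only later rows make up. A row lasts 1/10 s, in which the tool goes at most 50 mm and 8.59 degrees, less where a joint would pass 70% of its speed; a pose out of reach is approached as far as the arm can. A call with a gripper value outside its range is refused whole. "hand" is the opening, from 0 (shut) to 1 (fully open), set as the call begins (left out, the last holds). The fingers move at their own pace and stop on an object; "squeeze" is the grip in N (left out, the last holds). Time passes only in rows, so rows that repeat a pose let the fingers close. It gives the time, the measured TCP pose, the force and the opening at its end, in the units of the state.
- telemetry.state(): the state, without advancing time (a new reading comes with each control period).
- imaging.read_camera(name): name is "scene" or "top" or "wrist"; returns a dict with "image" (480x640x3 uint8, red, green, blue), "z_map" (480x640 float32, m along the optical axis (not along the pixel's ray), 0 where there is no reading), "fx", "fy", "cx", "cy" (pixels), "origin" and "orientation" of the camera in the world; the wrist camera has in their place "tool_from_camera" (4x4, takes a point from camera to tool coordinates, whose origin is the TCP and whose axes are the flange's). Camera axes: x right, y down, z forward; pixel columns grow to the right and rows downward; lengths in m; the calibration is good to about 2 mm. A picture is of the moment at which its call begins: read the wrist's pose just before it.
- job.close_job(): hands the job in, once; it reports no verdict.
The state is a dict: "time": time; "joint_pos": joint angles; "joint_vel": joint speeds; "joint_torque": joint torques, N m; "position": TCP position; "orientation": TCP orientation; "contact_force": force on the tool from outside, world axes, zero at the start; "moment": the same for the moment, N m; "opening": opening from 0.0 (shut) to 1.0 (fully open).
Only numpy, scipy, OpenCV 4.12 (cv2) and the standard library are available. Lean on these libraries where they do the work, as an engineer would, in place of code of your own. Each camera call takes 0.05 s, during which the arm holds its last target. There are 200 camera calls.

## Task

Turn the rinsed nine-well palette over so that it drains: push it flat across the mat against the front edge of the bamboo drainer, tip it up there and over that edge so that it lies wells-down on the slats, then push it back until it sits square against the back fence, between the cup and the dish. It is too wide to grip: work with the fingertips only, never lift it clear or carry it, and leave everything else as it stands.

Things in the scene. Friction and masses are not known exactly. Their poses are not given: they have to be found in the camera images.
- palette: Square cream melamine palette, nine 23 mm wells on its upper side, 120 g, unbreakable, 14 mm thick, lying wells-up on the mat (mat top 8 mm above the table). Rim 96 x 96 mm, from 8 to 14 mm above its underside, on a foot 84 x 84 mm, 8 mm high: the rim overhangs by 6 mm. Origin at the centre of the underside; z points out of the wells side (up now, down when done); x and y parallel to its sides.
- palette_center (a point): Centre of the palette, 7 mm above its underside, half-way through its thickness. It starts 85 to 140 mm from the drainer's front edge, up to 20 degrees out of square with it.
- palette_edge_a (a point): Middle of the rim's side facing the palette's +x, 48 mm from the centre, 11 mm above the underside. When one side is pressed at 5 to 15 N against the drainer's front edge, a fingertip set low on the opposite side and drawn upwards takes that side up with it by friction.
- palette_edge_b (a point): Middle of the rim's side facing the palette's -x, 48 mm from the centre, 11 mm above the underside. From about 20 degrees of tilt a forward push on the raised side tips the palette on; some 10 to 20 degrees past upright it falls onto the slats by itself, as is meant.
- palette_edge_c (a point): Middle of the rim's side facing the palette's +y, 48 mm from the centre, 11 mm above the underside. After the flip up to 20 mm of the palette stick out over the drainer's front edge.
- palette_edge_d (a point): Middle of the rim's side facing the palette's -y, 48 mm from the centre, 11 mm above the underside.
- drainer: Bamboo drainer, fixed: slatted bed 340 mm long (its y), 132 mm deep (its x), top 16 mm above the mat. Origin mid-underside, on the mat; z up; x points from the front edge to the back fence, roughly to the robot's left (world +y). Front edge: upright face 16 mm high at x = -66 mm, towards the palette. Fence: inner face at x = +54 mm, 12 mm thick, rising 26 mm above the bed. Free bed from y = -95 to +95 mm.
- cup: Upturned white cup, 68 mm across and 62 mm high, near one end of the drainer's bed. Origin at the middle of its mouth, which is down. Leave it alone.
- dish: Upturned small white dish, 66 mm across and 22 mm high, near the other end of the bed. Origin at the middle of its mouth, which is down. Leave it alone.
- beaker: Glass beaker, 52 mm across and 62 mm high, standing on the mat beside the palette. Origin under its centre. Leave it alone.
- pot: Small terracotta pot with a steel collar, 50 mm across and 46 mm high, standing on the mat on the other side of the palette. Origin under its centre. Leave it alone.
- brush: Slim paint brush, 190 mm long, lying on the mat behind the drainer's fence. Origin under its middle. Leave it alone.
- spatula: Steel modelling spatula, 170 mm long, lying on the mat behind the drainer's fence. Origin under its middle. Leave it alone.
- vase: Red bottle vase, 124 mm across and 215 mm high, on the right of the mat. Origin under its centre. Leave it alone.
- tub: Clear tub of plastic modelling tools, 128 mm across, to the right on the mat. Origin under its centre. Leave it alone.
There are look-alikes about, which are no part of the job. Of the things shaped like the palette, the cream one is meant.

How it is judged:
By the outcome, as a careful person would: the job done as asked, in the order asked, and still so for the second after the job is handed in, with the robot touching nothing.
It also fails if it takes over 67 s, if anything falls off the work surface, if the arm or the gripper's body presses on something with over 40 N, if the wrist force passes 120 N, or if a joint passes its speed limit or range.

## Working session

There is one attempt and no reset: what is moved stays moved. The work goes in short steps, Python scripts to look and compute and a tool call to move; the robot and the scene stay as the last step left them, time stands still between calls to the robot, and variables do not carry over. Pictures are saved under pics/ and viewed, about 8 in all and at most 12, crops included, and the job is handed in when it is done.

Besides the shell and the picture viewer there is one more tool, called after ">>>" by a JSON object that holds its "fn" and its "kwargs". apply_moves: Moves the arm, as the interface text tells. Its arguments: {"type":"object","properties":{"increments":{"type":"array","items":{"type":"array","items":{"type":"number"}}},"hand":{"type":"number"},"squeeze":{"type":"number"}},"required":["increments"]}

```bash
mkdir -p pics
cat > h.py <<'E'
import numpy as np, cv2
from scipy.spatial.transform import Rotation as R
from workcell import telemetry, imaging, job
def cam(n):
    s=telemetry.state(); c=imaging.read_camera(n)
    if n=="wrist":
        T=np.eye(4);T[:3,:3]=R.from_quat(s["orientation"]).as_matrix();T[:3,3]=s["position"];T=T@np.array(c["tool_from_camera"])
    else:
        T=np.eye(4);T[:3,:3]=R.from_quat(c["orientation"]).as_matrix();T[:3,3]=c["origin"]
    v,u=np.mgrid[:480,:640];z=c["z_map"]
    P=np.stack([(u-c["cx"])/c["fx"]*z,(v-c["cy"])/c["fy"]*z,z],-1)@T[:3,:3].T+T[:3,3]
    return c["image"],P,z,T,c
def save(n,im,f=1): cv2.imwrite("pics/"+n+".png",cv2.resize(im[...,::-1],None,fx=f,fy=f,interpolation=cv2.INTER_CUBIC))
E
python3 - <<'E'
from h import *
im,P,z,T,c=cam("top"); save("top",im); np.savez("top.npz",im=im,P=P,z=z)
print(T,c["fx"]); s=telemetry.state(); print(s)
im,P,z,T,c=cam("scene"); save("scene",im)
E
```

```text
[[-1.66646578e-02 -9.96302185e-01  8.42866904e-02  3.41581931e-01]
 [-9.99860780e-01  1.65343124e-02 -2.24431813e-03 -6.67595676e-02]
 [ 8.42396584e-04 -8.43123568e-02 -9.96439018e-01  1.24950894e+00]
 [ 0.00000000e+00  0.00000000e+00  0.00000000e+00  1.00000000e+00]] 541.7713624532578
{'time': 0.05, 'joint_pos': array([ 1.11301026e+00,  3.20297727e-01,  1.56568921e+00, -7.97635219e-07,
        1.25738365e+00, -1.99898832e-02]), 'joint_vel': array([ 0.00041452, -0.00040819, -0.00215183, -0.00048715,  0.00086736,
        0.00111212]), 'joint_torque': array([ 1.00293040e-03, -4.13723910e+01, -2.32785505e+01,  7.29020359e-02,
        4.18737077e-02, -5.76237426e-05]), 'position': array([0.24354861, 0.52033954, 0.22711296]), 'orientation': array([ 2.17153933e-01,  9.76136967e-01, -8.63811063e-04, -2.09980798e-04]), 'contact_force': array([-0.13900253, -0.76390869, -0.08440827]), 'moment': array([0.0187015 , 0.02450495, 0.08539236]), 'opening': 1.0025349487065176}
```

View pics/top.png

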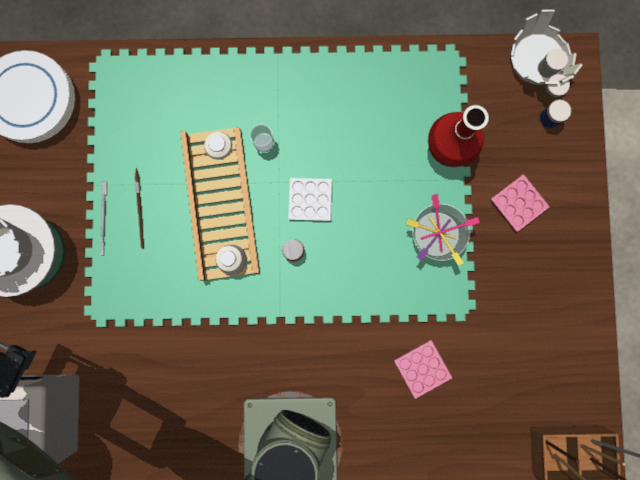

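View pics/scene.png

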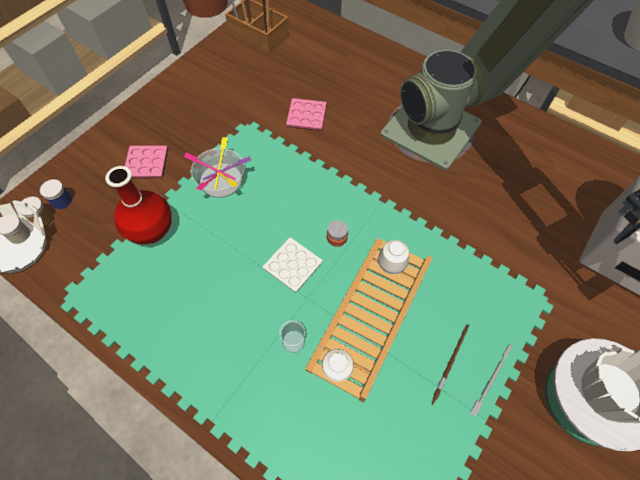

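The top view shows the cream palette at (310,200), with pink look-alikes at (520,203) and (423,369), which are the wrong colour. The drainer's front edge runs from about (239,128) to (259,272). The cup or dish sit at (218,145) and (230,259), the beaker at (263,138) and the pot at (293,250). I'll measure these in one crop.

Run:
```python
from h import *
d=np.load("top.npz");im,P,z=d["im"],d["P"],d["z"]
save("crop",im[115:295,170:350],3.3)
hsv=cv2.cvtColor(im,cv2.COLOR_RGB2HSV)
# palette by height & location
m=np.zeros((480,640),bool); m[165:235,275:345]=1
pal=m&(hsv[...,1]<70)&(hsv[...,2]>120)&(P[...,2]>.010)
p=P[pal]; print("pal n",len(p),"z",np.percentile(p[:,2],[5,50,95]))
top=p[p[:,2]>.012]
r=cv2.minAreaRect((top[:,:2]*1000).astype(np.float32)); print("palette rect mm",r)
# mat height
print("mat z",np.median(P[60:110,150:250,2]))
# drainer
m=np.zeros((480,640),bool); m[110:290,170:270]=1
bam=m&(hsv[...,0]<28)&(hsv[...,1]>60)&(P[...,2]>.014)
p=P[bam]; print("bam z",np.percentile(p[:,2],[5,50,95]))
bed=p[(p[:,2]<.032)]
r=cv2.minAreaRect((p[:,:2]*1000).astype(np.float32)); print("drainer rect all",r); print(cv2.boxPoints(r))
fe=p[p[:,2]>.040]; r=cv2.minAreaRect((fe[:,:2]*1000).astype(np.float32)); print("fence",r)
for n,(u,v,w) in dict(A=(218,145,17),B=(230,259,17),beaker=(263,138,18),pot=(293,250,16)).items():
    q=P[v-w:v+w,u-w:u+w].reshape(-1,3); h=hsv[v-w:v+w,u-w:u+w].reshape(-1,3); q=q[(q[:,2]>.03)&(h[:,1]<90)]
    if len(q): t=q[q[:,2]>np.percentile(q[:,2],95)-.008]; print(n,len(q),t.mean(0),np.ptp(t,0),q[:,2].max(), q[:,:2].min(0),q[:,:2].max(0))
```

```text
pal n 1770 z [0.01367575 0.01969714 0.02502187]
palette rect mm ((472.5628967285156, -48.86259841918945), (97.8534164428711, 260.0621643066406), 87.39253997802734)
mat z 0.007896699745096214
bam z [0.01937952 0.02422832 0.05020928]
drainer rect all ((502.1866455078125, 131.84695434570312), (458.3299865722656, 225.58224487304688), 24.833362579345703)
[[246.84174  137.96378 ]
 [341.58188  -66.759575]
 [757.53156  125.73013 ]
 [662.7914   330.4535  ]]
fence ((467.83758544921875, 153.818359375), (473.67889404296875, 184.4147491455078), 38.941627502441406)
A 569 [0.67113186 0.15248448 0.07245032] [0.36035682 0.24778349 1.20904574] 1.2495089396497354 [ 0.34158193 -0.06675957] [0.70930296 0.18788357]
B 725 [0.41451491 0.12449677 0.09393423] [0.09394433 0.21362671 1.17032628] 1.2495089396497354 [ 0.34158193 -0.06675957] [0.44734933 0.15573547]
beaker 292 [0.69063263 0.05402671 0.07895449] [0.37354411 0.14672052 1.18563281] 1.2495089396497354 [ 0.34158193 -0.06675957] [0.71512604 0.07996095]
pot 364 [ 0.43375409 -0.01180209  0.06147803] [0.11378478 0.07714216 1.20005825] 1.2495089396497354 [ 0.34158193 -0.06675957] [0.45755223 0.01169342]
```

View pics/crop.png

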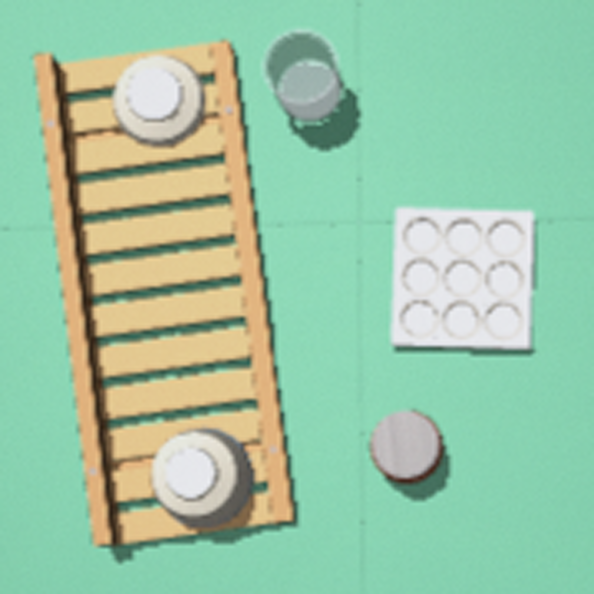

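The crop confirms the cream palette has 9 wells and corners at crop (396,207), (535,212), (533,351) and (393,346). The front edge runs from (232,42) to (296,521). Next I'll intersect these pixels with their known heights.

Run:
```python
from h import *
im,P,z,T,c=cam("top")
def ray(u,v,h):
    u=170+(u+.5)/3.3-.5; v=115+(v+.5)/3.3-.5
    d=T[:3,:3]@np.array([(u-c["cx"])/c["fx"],(v-c["cy"])/c["fy"],1]); return (T[:3,3]+d*(h-T[2,3])/d[2])[:2]
pal=[ray(*q,.022) for q in [(396,207),(535,212),(533,351),(393,346)]]
print("pal",np.round(pal,4).tolist(),np.mean(pal,0)); print("sides",[np.linalg.norm(pal[i]-pal[i-1]) for i in range(4)])
a,b=ray(232,42,.024),ray(296,521,.024); print("front",a,b,np.linalg.norm(a-b))
fa,fb=ray(35,55,.05),ray(95,545,.05); print("fence back",fa,fb,np.linalg.norm(fa-fb))
t=(a-b)/np.linalg.norm(a-b); n=np.array([-t[1],t[0]]); print("t",t,"n",n,"ang deg",np.degrees(np.arctan2(n[1],n[0])), "fence back dist",(fa-a)@n,(fb-a)@n)
o=(a+b)/2; 
for nm,q in dict(pal=np.mean(pal,0)).items(): print(nm,"x",(q-o)@n,"y",(q-o)@-t)
e=pal[0]-pal[3]; e2=pal[1]-pal[2]; print("pal side ang rel", [np.degrees(np.arctan2(x[1],x[0])) for x in (e,e2)], "front ang",np.degrees(np.arctan2(t[1],t[0])))
ok=(z>0)
for nm,(u,v,w) in dict(A=(218,145,17),B=(230,259,17),beaker=(263,138,18),pot=(293,250,16)).items():
    s=np.s_[v-w:v+w,u-w:u+w]; q=P[s][ok[s]]; 
    for lo,hi in ((.034,.048),(.048,.06),(.06,.08),(.08,.1)):
        k=q[(q[:,2]>lo)&(q[:,2]<hi)]
        if len(k)>15: print(nm,lo,len(k),np.round(np.median(k,0),4),np.round(np.ptp(k,0),3), "drainer xy",np.round([(k.mean(0)[:2]-o)@n,(k.mean(0)[:2]-o)@-t],3))
m=ok&(P[...,2]>.017)&(P[...,2]<.03); s=np.zeros_like(m); s[165:235,275:345]=1
q=P[m&s]; print("pal z-based",len(q),q.mean(0),cv2.minAreaRect((q[:,:2]*1000).astype(np.float32)))
```

```text
pal [[0.6029, -0.0071], [0.5978, -0.1038], [0.5003, -0.1006], [0.5054, -0.0038]] [ 0.55162545 -0.05384637]
sides [np.float64(0.09754945497142412), np.float64(0.09685605744042501), np.float64(0.0975085681978777), np.float64(0.09690723196019961)]
front [0.72166278 0.10625507] [0.38549546 0.06395017] 0.3388187873060521
fence back [0.70670405 0.23760806] [0.37074351 0.19585308] 0.33854535985376416
t [0.99217437 0.12485996] n [-0.12485996  0.99217437] ang deg 97.17266881722145 fence back dist 0.132192807332864 0.132712608547995
pal x -0.13761769306166535 y 0.019287545930858647
pal side ang rel [np.float64(-1.9215371500036138), np.float64(-1.8910001099768483)] front ang 7.172668817221451
A 0.034 443 [0.6771 0.1569 0.0406] [0.059 0.06  0.014] drainer xy [ 0.056 -0.132]
A 0.048 39 [0.6765 0.1523 0.0491] [0.028 0.034 0.005] drainer xy [ 0.053 -0.131]
B 0.034 53 [0.4071 0.1021 0.0413] [0.065 0.048 0.014] drainer xy [0.041 0.141]
B 0.048 83 [0.4107 0.1048 0.0537] [0.063 0.062 0.012] drainer xy [0.043 0.136]
B 0.06 354 [0.4117 0.1212 0.0739] [0.057 0.057 0.02 ] drainer xy [0.056 0.134]
B 0.08 214 [0.4157 0.1265 0.0852] [0.039 0.045 0.011] drainer xy [0.058 0.132]
beaker 0.034 72 [0.6937 0.0554 0.0399] [0.048 0.046 0.014] drainer xy [-0.047 -0.132]
beaker 0.048 63 [0.6927 0.0531 0.0535] [0.047 0.044 0.012] drainer xy [-0.047 -0.131]
beaker 0.06 133 [0.6982 0.0573 0.068 ] [0.052 0.05  0.015] drainer xy [-0.046 -0.135]
pot 0.034 43 [ 0.4243 -0.0243  0.0367] [0.045 0.047 0.014] drainer xy [-0.087  0.138]
pot 0.048 318 [ 0.435  -0.0117  0.0537] [0.043 0.044 0.011] drainer xy [-0.081  0.13 ]
pal z-based 1324 [ 0.55178612 -0.05129863  0.02106516] ((552.1337890625, -51.45094299316406), (95.86846923828125, 96.91712951660156), 87.47270202636719)
```

Every measurement agrees with the given sizes: palette 96–97 mm, drainer 132 × 339 mm, mat at 7.9 mm.

- **Palette:** centre at about (0.552, -0.052), 9° out of square.
- **Drainer:** front edge direction is t = (0.992, 0.125) and n = (-0.125, 0.992).

First I'll move to behind the palette, with the jaw axis along t and tool x along n.

>>> {"fn": "apply_moves", "kwargs": {"increments": [[-0.76,-0.62,0.08,0,0,0.96],[-1.52,-1.24,0.16,0,0,1.92],[-2.28,-1.86,0.24,0,0,2.89],[-3.04,-2.48,0.32,0,0,3.85],[-3.8,-3.1,0.4,0,0,4.81]], "hand": 0.6}}

```text
time: 0.65
position: [0.3505, 0.298, 0.2077]
orientation: [0.455, 0.89, -0.0, 0.0]
contact_force: [0.7, -0.1, 0.1]
opening: 0.612
```

>>> {"fn": "apply_moves", "kwargs": {"increments": [[-0.96,-0.18,0.12,0,0,0.96],[-1.93,-0.36,0.24,0,0,1.92],[-2.89,-0.53,0.36,0,0,2.89],[-3.86,-0.71,0.48,0,0,3.85],[-4.82,-0.89,0.6,0,0,4.81]]}}

```text
time: 1.15
position: [0.4565, 0.0769, 0.1777]
orientation: [0.663, 0.749, 0.0, 0.0]
contact_force: [1.4, -0.1, -0.2]
opening: 0.598
```

>>> {"fn": "apply_moves", "kwargs": {"increments": [[-0.93,0.31,0.12,0,0,0],[-1.86,0.62,0.24,0,0,0],[-2.79,0.93,0.36,0,0,0],[-3.72,1.24,0.48,0,0,0],[-4.65,1.55,0.6,0,0,0]]}}

```text
time: 1.65
position: [0.5624, -0.1441, 0.1474]
orientation: [0.662, 0.75, 0.0, -0.0]
contact_force: [1.4, 0.6, 0.4]
opening: 0.597
```

>>> {"fn": "apply_moves", "kwargs": {"increments": [[0,0,0.8,0,0,0],[0,0,1.6,0,0,0],[0,0,2.2,0,0,0],[0,0,2.4,0,0,0],[0.1,0,2.4,0,0,0]]}}

```text
time: 2.15
position: [0.5607, -0.1372, 0.0267]
orientation: [0.662, 0.75, -0.001, -0.001]
contact_force: [-0.7, 0.0, 0.2]
opening: 0.6
```

>>> {"fn": "apply_moves", "kwargs": {"increments": [[0.2,0,0,0,0,0],[0.4,0,0,0,0,0],[0.6,0,0,0,0,0],[0.8,0,0,0,0,0],[1.0,0,0,0,0,0]]}}

```text
time: 2.65
position: [0.5554, -0.0866, 0.0287]
orientation: [0.661, 0.75, 0.0, 0.001]
contact_force: [0.7, -1.1, 0.0]
opening: 0.599
```

>>> {"fn": "apply_moves", "kwargs": {"increments": [[0.2,0,0,0,0,0],[0.4,0,0,0,0,0],[0.6,0,0,0,0,0],[0.8,0,0,0,0,0],[0.9,0,0,0,0,0]]}}

```text
time: 3.15
position: [0.5492, -0.0419, 0.0278]
orientation: [0.661, 0.75, -0.0, -0.0]
contact_force: [-0.0, -0.6, 0.9]
opening: 0.602
```

```bash
cat > see.py <<'E'
import sys
from h import *
s=telemetry.state(); p=s["position"]; n=np.array([-.12486,.99217]); 
print("n",round(p[:2]@n,4),"t",round(p[:2]@np.array([n[1],-n[0]]),4),"z",round(p[2],4),"Fn",s["contact_force"][:2]@n,"Fz",s["contact_force"][2])
im,P,z,T,c=cam("top"); a=im[115:295,170:350]
im2=cam("scene")[0]; b=im2[210:410,230:450]
b=cv2.resize(b,(440,400)); a=cv2.resize(a,(360,360)); C=np.zeros((400,800,3),np.uint8); C[:360,:360]=a; C[:,360:]=b; save(sys.argv[1],C)
E
python3 see.py push1
```

```text
n -0.1101 t 0.5397 z 0.0278 Fn -0.6374289782647021 Fz 0.8531955208236439
```

View pics/push1.png

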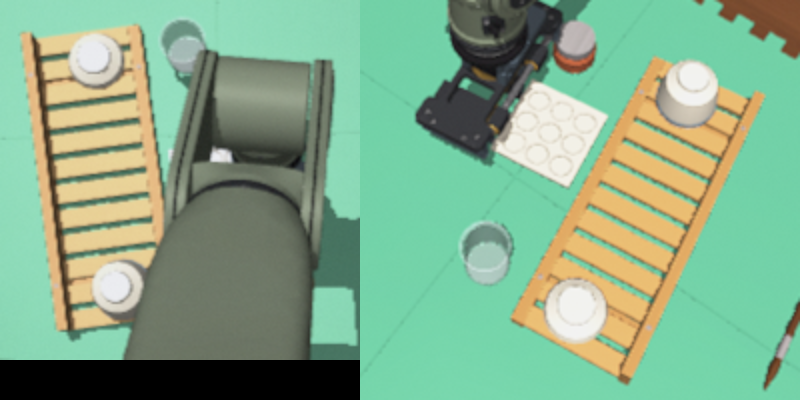

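The palette is square to the edge, roughly 10–13 mm short of it. The beaker and pot are clear. I'll push on until force builds.

>>> {"fn": "apply_moves", "kwargs": {"increments": [[0.1,0,0,0,0,0],[0.2,0,0,0,0,0],[0.25,0,0,0,0,0],[0.28,0,0,0,0,0],[0.3,0,0,0,0,0]]}}

```text
time: 3.75
position: [0.5476, -0.028, 0.0279]
orientation: [0.661, 0.75, -0.0, -0.0]
contact_force: [0.1, -2.6, 0.3]
opening: 0.599
```

```bash
python3 -c "
from h import *
s=telemetry.state();p=s['position'];n=np.array([-.12486,.99217]);print(p,p[:2]@n,s['contact_force'])"
```

```text
[ 0.54757079 -0.02799817  0.0279006 ] -0.0961486331744797 [ 0.06945218 -2.57401122  0.33140209]
```

>>> {"fn": "apply_moves", "kwargs": {"increments": [[0.03,0,0.04,0,0,0],[0.05,0,0.04,0,0,0]]}}

```text
time: 3.95
position: [0.5481, -0.0277, 0.0265]
orientation: [0.661, 0.751, -0.001, 0.002]
contact_force: [0.1, -12.3, 1.7]
opening: 0.599
```

>>> {"fn": "apply_moves", "kwargs": {"increments": [[0,0,-0.06,0,0,0],[0,0,-0.12,0,0,0],[0,0,-0.18,0,0,0],[0.0,0,-0.24,0,0,0],[0.01,0,-0.31,0,0,0]]}}

```text
time: 4.45
position: [0.548, -0.027, 0.0417]
orientation: [0.661, 0.75, -0.001, 0.002]
contact_force: [1.6, -8.2, 0.2]
opening: 0.6
```

```bash
python3 see.py lift1
```

```text
n -0.0952 t 0.5403 z 0.0417 Fn -8.328879712200848 Fz 0.15554532028631138
```

View pics/lift1.png

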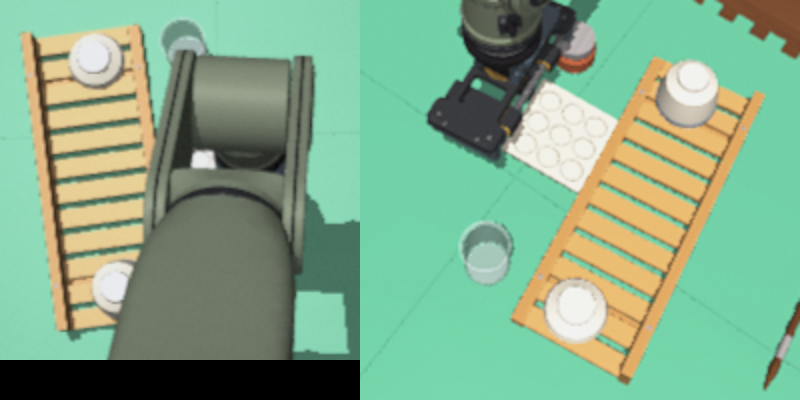

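Fingertips are now 20 mm above the mat and still pressed at 8 N. A flat palette is only 14 mm high, so its side has been lifted, and the view agrees. Continuing, with a depth check of the tilt.

>>> {"fn": "apply_moves", "kwargs": {"increments": [[0.01,0,-0.06,0,0,0],[0.02,0,-0.12,0,0,0],[0.03,0,-0.18,0,0,0],[0.05,0,-0.24,0,0,0],[0.07,0,-0.3,0,0,0]]}}

```text
time: 5.05
position: [0.5477, -0.0239, 0.057]
orientation: [0.661, 0.751, -0.001, 0.002]
contact_force: [0.9, -8.4, 2.0]
opening: 0.599
```

```bash
cat > tilt.py <<'E'
from h import *
s=telemetry.state(); p=s["position"]; n=np.array([-.12486,.99217]); t=np.array([n[1],-n[0]])
print("n",round(p[:2]@n,4),"z",round(p[2],4),"Fn",s["contact_force"][:2]@n,"Fz",s["contact_force"][2])
im,P,z,T,c=cam("scene"); hsv=cv2.cvtColor(im,cv2.COLOR_RGB2HSV)
a=P[...,:2]@n-.0153; b=P[...,:2]@t-.5598
m=(z>0)&(hsv[...,1]<55)&(hsv[...,2]>150)&(a>-.12)&(a<.13)&(abs(b)<.085)&(P[...,2]>.011)
q=np.stack([a[m],b[m],P[...,2][m]],1)
if len(q)>50:
    u,S,v=np.linalg.svd(q-np.median(q,0),full_matrices=False); N=v[2]*np.sign(v[2][2])
    print("n",len(q),"normal",N.round(3),"min",np.percentile(q,1,0).round(3),"max",np.percentile(q,99,0).round(3),"rms",S[2]/len(q)**.5)
E
python3 tilt.py
```

```text
n -0.0921 z 0.057 Fn -8.446326342720775 Fz 1.984684674608184
n 3223 normal [0.732 0.68  0.043] min [-0.118 -0.079  0.019] max [0.001 0.02  0.493] rms 0.022899185117370605
```

>>> {"fn": "apply_moves", "kwargs": {"increments": [[0.02,0,-0.06,0,0,0],[0.04,0,-0.11,0,0,0],[0.07,0,-0.17,0,0,0],[0.09,0,-0.22,0,0,0],[0.12,0,-0.27,0,0,0]]}}

```text
time: 5.6
position: [0.5472, -0.0186, 0.0709]
orientation: [0.661, 0.751, -0.001, 0.003]
contact_force: [0.4, -11.7, 4.8]
opening: 0.605
```

```bash
sed -i 's/(a>-.12)/(a>-.07)\&(P[...,2]<.13)/' tilt.py; python3 tilt.py; python3 see.py lift2
```

```text
n -0.0868 z 0.0709 Fn -11.676198785468795 Fz 4.7782866739094
n 1506 normal [ 0.453 -0.001  0.891] min [-0.07  -0.075  0.02 ] max [0.002 0.02  0.058] rms 0.0028713328720083838
n -0.0867 t 0.5407 z 0.0714 Fn -10.657915068584256 Fz 4.752866415727676
```

View pics/lift2.png

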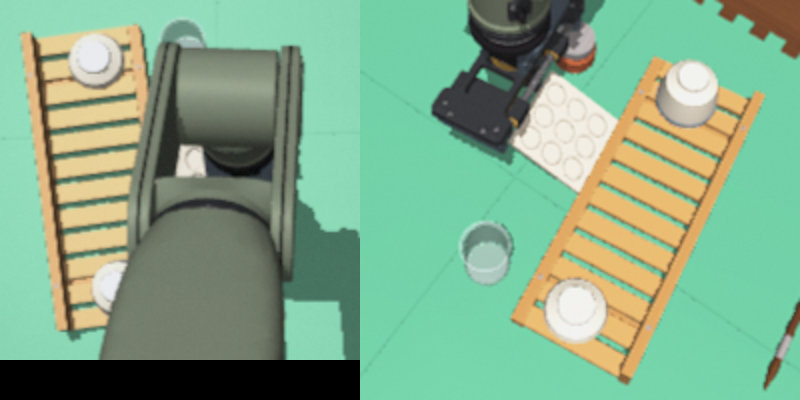

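The palette is tilted about 27°, square to the edge (side component -0.001), leaning on the front edge. Nothing else was touched. Tipping on.

>>> {"fn": "apply_moves", "kwargs": {"increments": [[0.04,0,-0.08,0,0,0],[0.08,0,-0.16,0,0,0],[0.13,0,-0.24,0,0,0],[0.18,0,-0.31,0,0,0],[0.24,0,-0.37,0,0,0]]}}

```text
time: 6.25
position: [0.545, -0.0038, 0.089]
orientation: [0.661, 0.75, 0.0, 0.001]
contact_force: [0.7, -4.7, 3.8]
opening: 0.6
```

```bash
python3 tilt.py
```

```text
n -0.0718 z 0.089 Fn -4.753693376609338 Fz 3.807458239612252
n 1492 normal [ 0.709 -0.     0.705] min [-0.064 -0.074  0.014] max [0.001 0.021 0.08 ] rms 0.0029706207475578613
```

>>> {"fn": "apply_moves", "kwargs": {"increments": [[0.07,0,-0.06,0,0,0],[0.14,0,-0.12,0,0,0],[0.22,0,-0.18,0,0,0],[0.3,0,-0.24,0,0,0],[0.38,0,-0.29,0,0,0]]}}

```text
time: 6.8
position: [0.5417, 0.0158, 0.1029]
orientation: [0.661, 0.75, -0.0, -0.001]
contact_force: [0.0, -0.0, -0.2]
opening: 0.598
```

```bash
python3 tilt.py
```

```text
n -0.052 z 0.1029 Fn -0.049400057478586605 Fz -0.21915089598294607
n 1151 normal [ 0.879 -0.002  0.476] min [-0.045 -0.075  0.013] max [0.001 0.02  0.094] rms 0.0026233432245838513
```

>>> {"fn": "apply_moves", "kwargs": {"increments": [[0.09,0,-0.03,0,0,0],[0.18,0,-0.06,0,0,0],[0.27,0,-0.09,0,0,0],[0.36,0,-0.1,0,0,0],[0.45,0,-0.11,0,0,0]]}}

```text
time: 7.35
position: [0.5393, 0.0378, 0.1085]
orientation: [0.661, 0.75, 0.0, 0.0]
contact_force: [0.5, -1.9, 1.8]
opening: 0.598
```

```bash
python3 tilt.py
```

```text
n -0.0298 z 0.1085 Fn -1.9495285645612364 Fz 1.769860752207654
n 708 normal [ 0.972 -0.005  0.234] min [-0.023 -0.074  0.013] max [0.002 0.021 0.102] rms 0.0023489360996354286
```

>>> {"fn": "apply_moves", "kwargs": {"increments": [[0.1,0,0,0,0,0],[0.2,0,0,0,0,0],[0.3,0,0,0,0,0],[0.4,0,0,0,0,0],[0.5,0,0,0,0,0]]}}

```text
time: 7.9
position: [0.5367, 0.0618, 0.1121]
orientation: [0.661, 0.75, 0.0, 0.001]
contact_force: [-6.1, -5.5, 26.1]
opening: 0.602
```

```bash
python3 tilt.py; python3 see.py up1
```

```text
n -0.0057 z 0.1121 Fn -4.657814761538079 Fz 26.07252193689645
n 149 normal [-1.    -0.007  0.021] min [-0.001 -0.073  0.017] max [0.006 0.021 0.105] rms 0.0012919273971505618
n -0.0052 t 0.5403 z 0.1122 Fn -3.1479259551927745 Fz 22.981686394776897
```

View pics/up1.png

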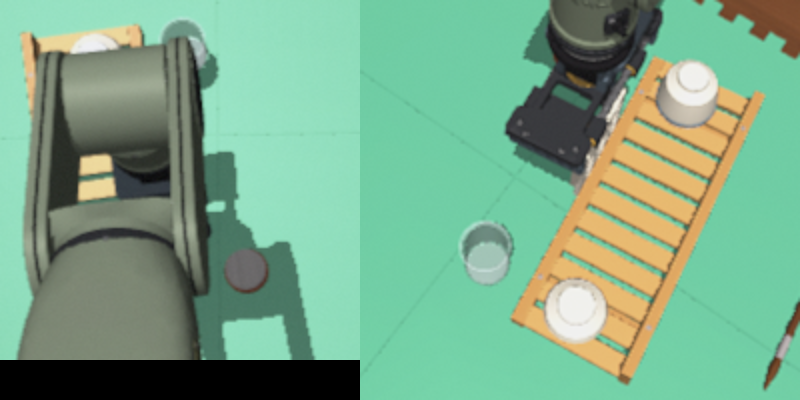

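The palette stands upright against the edge. The 26 N upward force means the fingertips are resting on the foot's ledge at 90 mm. I'll raise them 6 mm to relieve it, then push the rim on over.

>>> {"fn": "apply_moves", "kwargs": {"increments": [[0,0,-0.05,0,0,0],[0,0,-0.11,0,0,0],[0.04,0,-0.12,0,0,0]]}}

```text
time: 8.35
position: [0.536, 0.0643, 0.1145]
orientation: [0.661, 0.75, 0.0, -0.0]
contact_force: [0.1, -0.7, 0.5]
opening: 0.602
```

```bash
python3 tilt.py
```

```text
n -0.0031 z 0.1145 Fn -0.7462879192266003 Fz 0.504848002505826
n 101 normal [-0.999 -0.026  0.042] min [-0.007 -0.074  0.014] max [0.007 0.021 0.105] rms 0.0026378994601753284
```

>>> {"fn": "apply_moves", "kwargs": {"increments": [[0.1,0,0,0,0,0],[0.2,0,0,0,0,0],[0.3,0,0.01,0,0,0],[0.4,0,0.02,0,0,0],[0.5,0,0.04,0,0,0]]}}

```text
time: 8.9
position: [0.5328, 0.0896, 0.1123]
orientation: [0.661, 0.75, 0.0, -0.0]
contact_force: [-0.7, -0.3, 0.8]
opening: 0.599
```

```bash
python3 tilt.py
```

```text
n 0.0224 z 0.1123 Fn -0.22205939045091996 Fz 0.8261681147154888
n 72 normal [-0.888  0.018  0.459] min [-0.005 -0.075  0.012] max [0.038 0.021 0.098] rms 0.0016685159211535015
```

>>> {"fn": "apply_moves", "kwargs": {"increments": [[0.06,0,0,0,0,0],[0.06,0,0,0,0,0],[0.0,0,-0.1,0,0,0],[-0.2,0,-0.3,0,0,0],[-0.5,0,-0.3,0,0,0]]}}

```text
time: 9.45
position: [0.5373, 0.0636, 0.1293]
orientation: [0.661, 0.75, 0.001, 0.001]
contact_force: [-0.1, 0.3, 0.9]
opening: 0.602
```

```bash
python3 tilt.py; python3 see.py fall
```

```text
n -0.004 z 0.1293 Fn 0.3211326316172586 Fz 0.8836472112252556
n 1524 normal [0.012 0.028 1.   ] min [-0.022 -0.075  0.026] max [0.069 0.02  0.041] rms 0.0037097227725663177
n -0.0064 t 0.5405 z 0.1287 Fn -2.105601758764775 Fz -0.5563095680150079
```

View pics/fall.png

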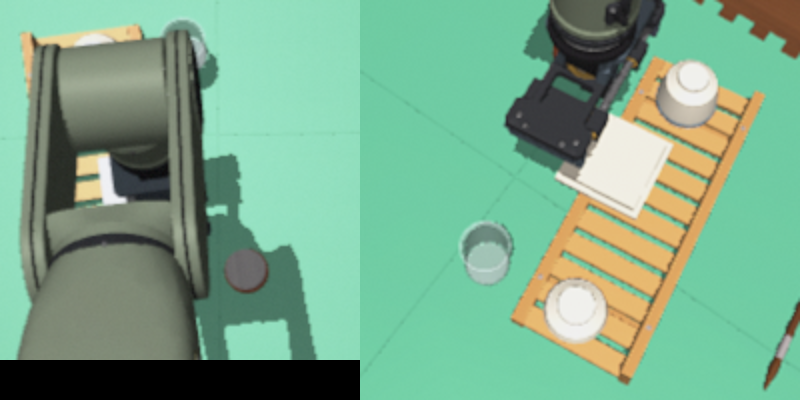

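The palette lies wells-down, level on the slats, with about 20 mm overhanging the front edge and everything else in place. I'll retract, lower the fingertips to just above bed height, and push it toward the fence.

>>> {"fn": "apply_moves", "kwargs": {"increments": [[-0.4,0,0,0,0,0],[-0.8,0,0,0,0,0],[-0.8,0,0.7,0,0,0],[-0.8,0,1.4,0,0,0],[-0.8,0,1.74,0,0,0]]}}

```text
time: 10.1
position: [0.539, 0.0242, 0.0377]
orientation: [0.662, 0.75, -0.001, -0.002]
contact_force: [-0.7, 0.5, 0.8]
opening: 0.597
```

>>> {"fn": "apply_moves", "kwargs": {"increments": [[0.2,0,0,0,0,0],[0.4,0,0,0,0,0],[0.6,0,0,0,0,0],[0.8,0,0,0,0,0],[1.0,0,0,0,0,0]]}}

```text
time: 10.6
position: [0.5353, 0.0753, 0.0415]
orientation: [0.661, 0.75, 0.001, 0.001]
contact_force: [-0.1, -2.5, 0.7]
opening: 0.601
```

```bash
python3 tilt.py
```

```text
n 0.0079 z 0.0415 Fn -2.51588056244685 Fz 0.6956334405868645
n 1766 normal [ 0.131 -0.032  0.991] min [ 0.021 -0.073  0.026] max [0.107 0.022 0.12 ] rms 0.011277109340527048
```

>>> {"fn": "apply_moves", "kwargs": {"increments": [[0.1,0,0,0,0,0],[0.2,0,0,0,0,0],[0.26,0,0,0,0,0],[0.3,0,0,0,0,0],[0.32,0,0,0,0,0]]}}

```text
time: 11.15
position: [0.5327, 0.09, 0.0404]
orientation: [0.661, 0.75, -0.0, 0.0]
contact_force: [-0.0, -1.2, 1.8]
opening: 0.6
```

```bash
python3 tilt.py; python3 see.py fence
```

```text
n 0.0228 z 0.0404 Fn -1.185203821261594 Fz 1.7531085193172817
n 1735 normal [ 0.137 -0.031  0.99 ] min [ 0.037 -0.074  0.026] max [0.121 0.022 0.119] rms 0.011159474817281714
n 0.0229 t 0.5398 z 0.0404 Fn -0.6172251864384609 Fz 0.4510637289242978
```

View pics/fence.png

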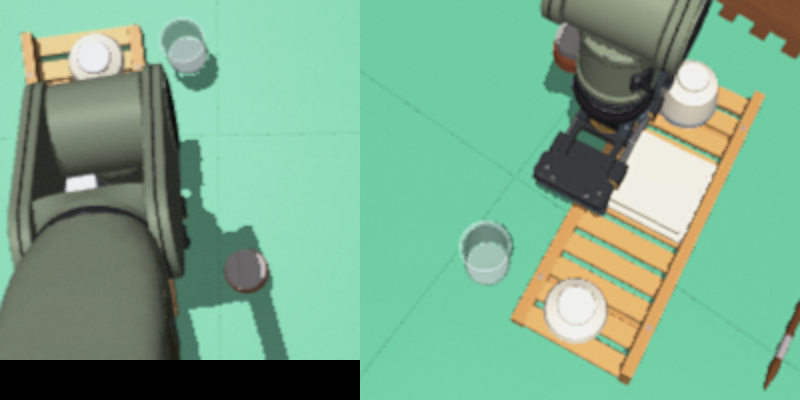

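It is nearly at the fence. I'll press gently until contact shows.

>>> {"fn": "apply_moves", "kwargs": {"increments": [[0.02,0,0,0,0,0],[0.04,0,0,0,0,0],[0.05,0,0,0,0,0]]}}

```text
time: 11.6
position: [0.5324, 0.0913, 0.0404]
orientation: [0.661, 0.75, -0.001, 0.001]
contact_force: [1.0, -7.2, 0.8]
opening: 0.601
```

>>> {"fn": "apply_moves", "kwargs": {"increments": [[0.02,0,0,0,0,0],[0.02,0,0,0,0,0]]}}

```text
time: 11.8
position: [0.5324, 0.0914, 0.0404]
orientation: [0.661, 0.751, -0.001, 0.001]
contact_force: [0.9, -8.5, -0.0]
opening: 0.593
```

>>> {"fn": "apply_moves", "kwargs": {"increments": [[-0.08,0,0,0,0,0],[-0.3,0,0,0,0,0],[-0.5,0,-0.3,0,0,0],[-1.0,0,-1.0,0,0,0],[-1.8,0,-1.7,0,0,0]]}}

```text
time: 12.3
position: [0.5429, 0.0067, 0.1239]
orientation: [0.661, 0.751, -0.0, -0.001]
contact_force: [1.0, 0.2, 1.4]
opening: 0.6
```

>>> {"fn": "apply_moves", "kwargs": {"increments": [[-0.9,0,-0.4,0,0,0],[-1.8,0,-0.8,0,0,0],[-2.7,0,-1.2,0,0,0],[-3.5,0,-1.2,0,0,0],[-3.5,0,-1.2,0,0,0]]}}

```text
time: 12.8
position: [0.5658, -0.172, 0.184]
orientation: [0.663, 0.748, 0.0, 0.002]
contact_force: [-0.7, 0.1, 0.6]
opening: 0.597
```

Run:
```python
from h import *
im,P,z,T,c=cam("top"); save("final",im[115:295,170:350],3.3)
n=np.array([-.12486,.99217]);t=np.array([n[1],-n[0]])
for nm in("top","scene"):
    im,P,z,T,c=cam(nm);hsv=cv2.cvtColor(im,cv2.COLOR_RGB2HSV);a=P[...,:2]@n-.0153; b=P[...,:2]@t-.5598
    m=(z>0)&(hsv[...,1]<60)&(hsv[...,2]>140)&(a>0)&(a<.13)&(b>-.092)&(b<.06)&(P[...,2]<.05)&(P[...,2]>.022)
    m=cv2.morphologyEx(m.astype(np.uint8),cv2.MORPH_OPEN,np.ones((3,3)))>0
    q=np.stack([a[m],b[m],P[...,2][m]],1); print(nm,len(q),"z",np.percentile(q[:,2],[5,50,95]))
    k=q[q[:,2]>.033]; print(" foot",cv2.minAreaRect((k[:,:2]*1000).astype(np.float32)))
    print(" all",cv2.minAreaRect((q[:,:2]*1000).astype(np.float32)))
    A=np.c_[k[:,:2],np.ones(len(k))]; print(" slopes",np.linalg.lstsq(A,k[:,2],rcond=None)[0])
```

```text
top 1763 z [0.02716932 0.03680126 0.04140011]
 foot ((73.08036804199219, -25.193344116210938), (91.00979614257812, 93.75039672851562), 0.023645099252462387)
 all ((73.44190979003906, -23.858718872070312), (95.68099212646484, 99.50033569335938), 0.2780134081840515)
 slopes [0.0031784  0.00166522 0.0374828 ]
scene 1880 z [0.02769109 0.03633259 0.03943469]
 foot ((74.1688003540039, -25.494625091552734), (87.47726440429688, 89.28070831298828), 88.91854095458984)
 all ((74.49597930908203, -27.589221954345703), (95.2561264038086, 100.2864761352539), 0.12185696512460709)
 slopes [ 0.00078514 -0.00152529  0.03680821]
```

View pics/final.png

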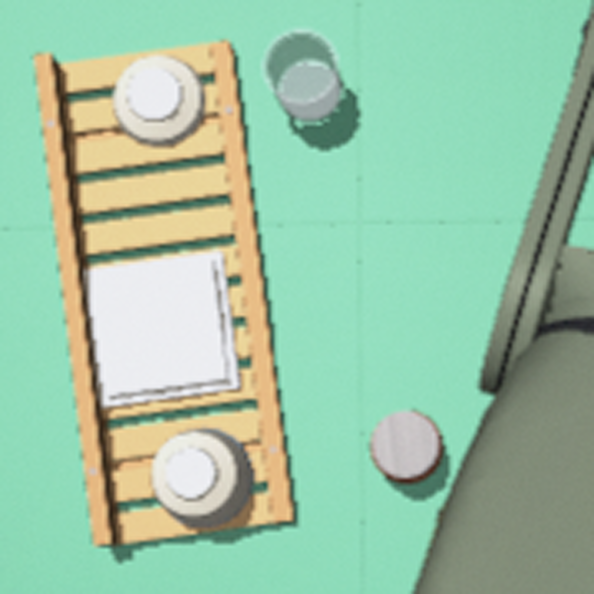

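The final view shows the palette wells-down, flush with the fence, with edges at crop (90,270)–(105,403) and square to it. The cup, dish, beaker and pot are at the same pixels as at the start. Handing in.

```bash
python3 -c "
from workcell import job; print(job.close_job())"
```

```text
the job is handed in; nothing more can be done
None
```

The palette now lies wells-down on the slats, flat against the back fence and between the cup and the dish. I handed the job in at about 13 s on the robot's clock.

I pushed it flat across the mat with two spread fingertips, which squared it to the drainer's front edge. With about 12 N of press I drew the rear side up, tipped it upright and pushed it over the edge. I then pushed it back until the fence resisted with 7–9 N, and withdrew the arm.

**Last checks:**
- **Level and square:** the palette is level to within about 0.2° and square to within about 0.3°, or 1° by the noisier scene-camera fit of the foot.
- **Fence:** its back side is 121–122 mm from the front edge, and the fence face is at 120 mm, so they agree within camera accuracy.
- **Position along the drainer:** it sits about 25 mm off centre towards the cup, with about 23 mm clear.
- **Other things:** the cup, dish, beaker and pot are at the same pixels as at the start. I did not re-check the brush, spatula, vase and tub at the end, but the arm came near none of them.

**One thing went off plan:** while the palette stood upright, the fingertips briefly bore down on its foot ledge with about 26 N. I raised them to relieve it, and it showed no ill effect.

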